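# Open the chilled olive well past its spring catch bar

## Task

Open the olive well on the shop counter: press its spring catch bar down and keep it held down while you push the cover's upright tab along over it until the tab is past both teeth of the bar, then push the cover on until it is fully open against its stop. Do it by pressing and pushing with the fingertips only, pushing the tab from behind without gripping it, and at the end leave the bar free to spring back up. Leave the jar, the bottle and the spoon where they are.

Things in the scene. Friction and masses are not known exactly. Their poses are not given: they have to be found in the camera images.
- well: Chilled olive well: stainless box fixed to the counter, 280 (x) x 440 (y) mm, flat ledge and deck 140 mm above the counter. Origin: centre of its underside. x points from the front ledge to the rear, y is the way the cover opens, z up. The front ledge (x -140 to -76) carries the catch bar. Coordinates in mm below are in this frame. Nothing on the well is higher than z 174.
- cover (a joint): Clear sliding cover, 190 mm long, captive in rails: metres moved along the well's +y; 0 shut, 0.180 fully open at the stop. About 2 N friction, stays where left. Its tab meets tooth 1 of the catch bar within 2 mm, and tooth 2 45 mm further on; it passes only while the bar is down 6 mm or more. Past both teeth from 0.067 on.
- tab (a point): Lower edge of the rear (pushing) face of the cover's upright steel tab, over the middle of the bar's thumb strip; moves with the cover. Tab: 5 mm thick (y), 20 mm high above here, reaching 19 mm to -x and 45 mm to +x (to the cover's frame). Push this face towards the well's +y. Shut: at x -111, y -100, z 154.
- catch (a joint): Spring catch bar: metres pressed straight down; 0 up, 0.010 fully down. Takes about 3 N to start, 8 N at 6 mm, 10 N at 10 mm; springs back up when let go. Its teeth are below the tab from 0.006 on.
- bar: Steel plate of the catch bar, y -150 to 0, x -131 to -79, flat top at z 152 when up, 142 fully down. Its outer 38 mm (middle x -111) is a plain thumb strip that runs on under the tab; the inner 10 mm (x -89 to -79) bears two teeth 8 mm high, 15 mm long, upright towards -y, ramped towards +y, beginning at y -93 and -48. Frame: that of the well when the bar is up.
- bar_spot (a point): On top of the bar's thumb strip, on its middle line, 22 mm behind the tab's rear face when shut: a good place to press. Moves with the bar. Bar up: at x -111, y -122, z 152.
- stop (a point): Middle of the end stop's face: an upright steel bracket fixed on the ledge, 42 mm wide (x), 5 mm thick, top at z 173. The buffer on the tab rests against it when the cover is fully open. At x -105, y 91, z 168. Beyond the bar's end (y 0) the ledge up to the stop is bare.
- buffer: Black rubber buffer, 6 mm thick, on the front (+y) face of the tab, 8 to 19 mm above its lower edge; it meets the end stop. Not to be squeezed. Its frame moves with the cover and is the well's when shut (not a point on the buffer).
- jar: Olive jar with a red lid, 86 mm wide, 125 mm high, loose on the counter at one end of the well; origin at the centre of its underside. Leave it alone.
- bottle: Green bottle, 60 mm wide, 190 mm high, loose on the counter at one end of the well; origin at the centre of its underside. Leave it alone.
- spoon: Serving spoon, 220 mm long, lying loose on the counter in front of the well. Leave it alone.

How it is judged:
By the outcome, as a careful person would: the job done as asked, in the order asked, and still so for the second after the job is handed in, with the robot touching nothing.
It also fails if it takes over 35 s, if anything falls off the work surface, if the arm or the gripper's body presses on something with over 40 N, if the wrist force passes 120 N, or if a joint passes its speed limit or range.

## Robot

A 6-joint arm with a two-finger parallel gripper is mounted at the origin on the work surface. World frame = base frame: x ahead of the robot, y to its left, z up, the work surface at z = 0. Lengths are in m, angles in rad, forces in N, time in s.
With the tool pointing down it reaches from about 0.4 to 0.925 m from the base axis. Payload 3.4 kg.
Tool frame: the origin (TCP) lies at the very end of the fingers, on their centre line; the grasp point (between the pads) lies 19 mm behind it (grasp_offset is the distance from the TCP to the grasp point, in m); z points along the fingers, y is the line along which they close (so a half turn about z gives the same grasp; the last joint's range is limited). The gripper opens to 85 mm and grips with 20 to 120 N. Pads are 22 mm wide; open, the fingers measure 114 mm over their backs; the gripper's body (76 mm by 85 mm) begins 54 mm behind the grasp point. The pads swing forward as they close: fully open they stand 13 mm farther back than shut.
Start: joints at [-1.325, 0.307, 1.506, -0, 1.328, -0.073], TCP at [0.181, -0.546, 0.231] pointing down, gripper open.
Joint ranges: [-3.12, 3.12], [-1.05, 2.28], [0.14, 2.33], [-1.42, 4.57], [0.1, 2.73], [-2.68, 2.68]. Speed limits (rad/s): [2.57, 2.57, 3.14, 3.14, 3.14, 3.14].

## Interface

Orientations are given as a unit quaternion [x, y, z, w].
In Python, from rig import * gives the robot as it stands.
- The arm moves only by the tool step_arm, never from a script. Its argument "series" is a list of rows, each an object with "offset": the shift along the tool's x, y, z in m, a list of three; "roll": the turn about the tool's z in degrees. In form: [{"offset": [tx, ty, tz], "roll": roll}, ...]. A call has 1 to 8 rows; each row is the pose to reach, as a shift and turn from the pose commanded when the call began, along the tool's axes at that moment; what a row does not reach only later rows make up. A row lasts 1/12 s, in which the tool goes at most 41.7 mm and 7.16 degrees, less where a joint would pass 70% of its speed; a pose out of reach is approached as far as the arm can. A call with a gripper value outside its range is refused whole. "fingers" is the finger opening in m, from 0 to 0.0854, set as the call begins (left out, the last holds). The fingers move at their own pace and stop on an object; the grip force is fixed at half the most. Time passes only in rows, so rows that repeat a pose let the fingers close. It gives the time, the measured TCP pose, the force, the opening and the grip force at its end, in the units of the state.
- state(): the state, without advancing time (a new reading comes with each control period).
- grab_frame(name): name is "side" or "top" or "wrist"; returns the picture (480x640x3 uint8, red, green, blue); there is no depth.
- calibration(name): a dict with "intrinsics" (3x3 intrinsics, pixels), "R" (3x3) and "t" (3): a world point X has camera coordinates R X + t. Camera axes: x right, y down, z forward; pixel columns grow to the right and rows downward; lengths in m; the calibration is good to about 2 mm. A picture is of the moment at which its call begins: read the wrist's pose just before it. calibration takes no time and is no camera call; for the wrist camera it gives the pose at the moment of the call.
- finish_job(): hands the job in; it is judged then, once.
The state is a dict: "t": time; "q": joint angles; "joint_velocities": joint speeds; "joint_torque": joint torques, N m; "tcp_pos": TCP position; "orientation": TCP orientation; "ft_force": force on the tool from outside, world axes, zero at the start; "wrist_torque": the same for the moment, N m; "gripper_width": opening from 0.0 (shut) to 1.0 (fully open); "finger_force": force on a finger pad.
Only numpy, scipy, OpenCV 4.12 (cv2) and the standard library are available. Lean on these libraries where they do the work, as an engineer would, in place of code of your own. Each camera call takes 0.05 s, during which the arm holds its last target. There are 200 camera calls.

## Working session

There is one attempt and no reset: what is moved stays moved. The work goes in short steps, Python scripts to look and compute and a tool call to move; the robot and the scene stay as the last step left them, time stands still between calls to the robot, and variables do not carry over. Pictures are saved under pics/ and viewed, at most 10 in all, crops included, and the job is handed in when it is done.

Besides the shell and the picture viewer there is one more tool, called after "Call:" by a JSON object that holds its "op" and its "data", one argument or row to a line. step_arm: Moves the arm, as the interface text tells. Its arguments: {"type":"object","properties":{"series":{"type":"array","items":{"type":"object","properties":{"offset":{"type":"array","items":{"type":"number"}},"roll":{"type":"number"}}}},"fingers":{"type":"number"}},"required":["series"]}

```bash
mkdir -p pics; ls; python3 - <<'E'
from rig import *
import cv2
s=state();print(s)
for n in("side","top"):
    cv2.imwrite(f"pics/{n}0.png",grab_frame(n)[:,:,::-1]);c=calibration(n);print(n,c)
E
```

```text
pics
{'t': 0.0, 'q': array([-1.32451031e+00,  3.07559090e-01,  1.50766961e+00, -4.64005745e-06,
        1.32838589e+00, -7.34880114e-02]), 'joint_velocities': array([ 0.00096646,  0.00056866, -0.00135667, -0.00094417,  0.00169582,
       -0.00092707]), 'joint_torque': array([ 6.70409445e-04, -4.57543695e+01, -2.51913142e+01, -1.61150192e-04,
        1.34230399e-02, -3.20938864e-05]), 'tcp_pos': array([ 0.18056502, -0.54518469,  0.23039042]), 'orientation': array([ 9.87244684e-01,  1.59207135e-01, -8.94811586e-05, -1.00700187e-03]), 'ft_force': array([ 0.76798796,  0.13478726, -0.47697356]), 'wrist_torque': array([-0.01432783, -0.02517744, -0.00415016]), 'finger_force': 0.0, 'gripper_width': 0.9996385716701301}
side {'intrinsics': array([[551.89381904,   0.        , 314.00340954],
       [  0.        , 551.89381904, 238.19573648],
       [  0.        ,   0.        ,   1.        ]]), 'R': array([[ 0.73412074, -0.67901249, -0.00296091],
       [-0.64760385, -0.69883867, -0.30370013],
       [ 0.20414699,  0.22487006, -0.95276307]]), 't': array([-0.41136428,  0.41645205,  1.11646434])}
top {'intrinsics': array([[583.98178208,   0.        , 318.66609775],
       [  0.        , 583.98178208, 249.57431929],
       [  0.        ,   0.        ,   1.        ]]), 'R': array([[-0.00588517, -0.99998041, -0.00212972],
       [-0.98701623,  0.00615071, -0.16050275],
       [ 0.16051271,  0.00115748, -0.98703309]]), 't': array([0.03005108, 0.58887345, 1.34863444])}
```

View pics/side0.png

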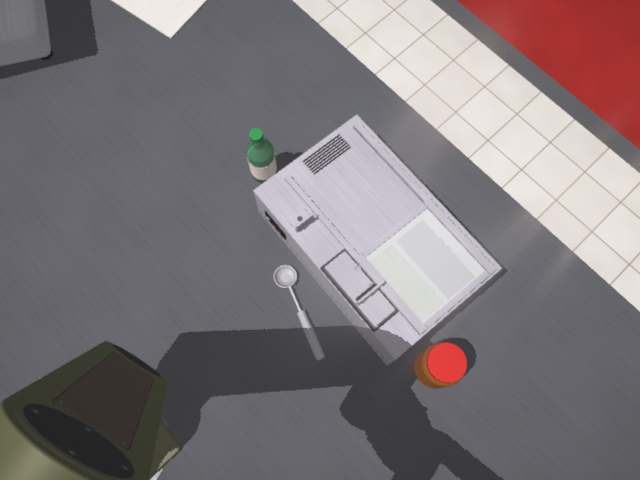

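View pics/top0.png

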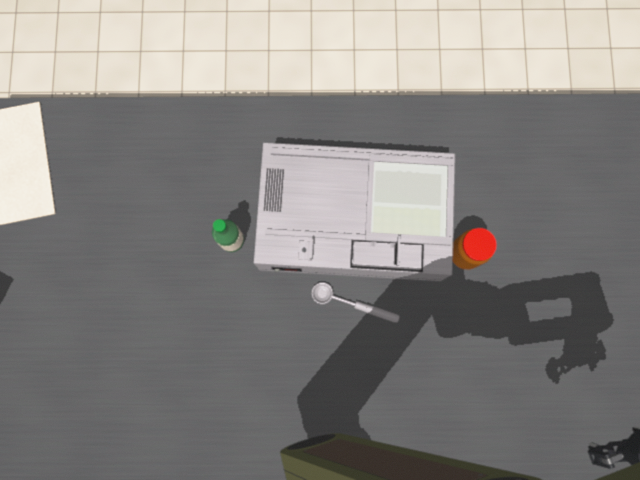

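The side and top views both show the well, with its +y end to the left in the top view. The tab is near (398,240) top and (370,290) side. The bottle is at the +y end and the jar at the -y end. I'll enlarge the corners for the fit.

```bash
python3 - <<'E'
import cv2
a=cv2.imread("pics/top0.png")[135:285,250:465];cv2.imwrite("pics/topc.png",cv2.resize(a,None,fx=3.7,fy=3.7,interpolation=cv2.INTER_CUBIC))
a=cv2.imread("pics/side0.png")[160:360,250:510];cv2.imwrite("pics/sidec.png",cv2.resize(a,None,fx=3,fy=3,interpolation=cv2.INTER_CUBIC))
E
```

```text
(no output)
```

View pics/topc.png

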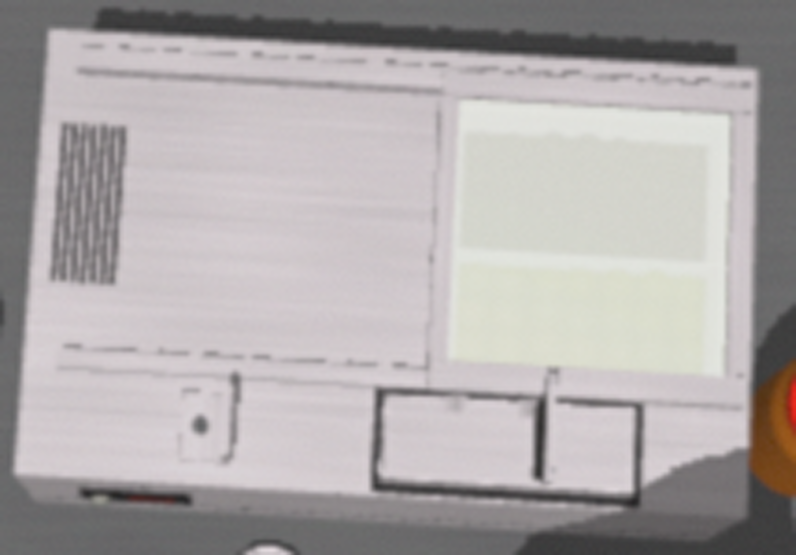

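View pics/sidec.png

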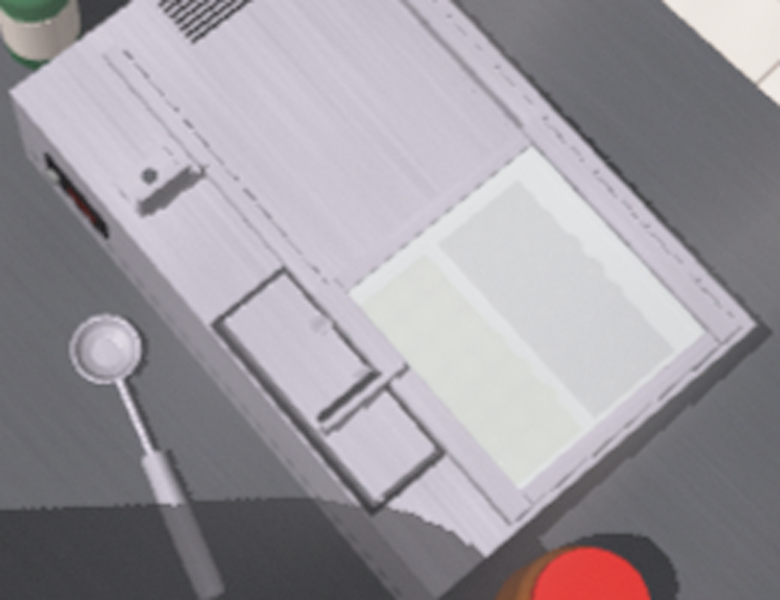

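```bash
cat > h.py <<'E'
from rig import *
import numpy as np
from scipy.optimize import least_squares
def proj(n,X):
    c=calibration(n);p=(c["R"]@np.atleast_2d(X).T).T+c["t"];p=p@c["intrinsics"].T;return p[:,:2]/p[:,2:]
def w2w(p,X):
    X=np.atleast_2d(X)/1000.;c,s=np.cos(p[2]),np.sin(p[2])
    return np.c_[p[0]+c*X[:,0]-s*X[:,1],p[1]+s*X[:,0]+c*X[:,1],X[:,2]]
E
python3 - <<'E'
from h import *
T=[((140,220,140),(47,29)),((140,-220,140),(760,67)),((-140,220,140),(13,474)),((-79,-150,152),(640,405)),((-79,0,152),(382,392))]
S=[((-140,220,140),(12,93)),((140,-220,140),(757,324)),((-140,-220,140),(487,557)),((-79,0,152),(283,270)),((-79,-150,152),(440,450))]
t=np.array([b for a,b in T])/3.7+[250,135];t-=.36
s=np.array([b for a,b in S])/3+[250,160];s-=.33
s=np.r_[s,[[358,116]]];SX=[a for a,b in S]+[(140,220,140)];TX=[a for a,b in T]
f=lambda p:np.r_[proj("top",w2w(p,TX))-t,proj("side",w2w(p,SX))-s].ravel()
r=least_squares(f,[.75,0,0],loss="soft_l1");print(r.x,np.degrees(r.x[2]));print(f(r.x).reshape(-1,2).round(1))
p=r.x;np.save("p.npy",p);print(w2w(p,[(-111,-122,152),(-111,-100,154),(-111,80,154),(-105,91,168)]).round(4))
s=state();from scipy.spatial.transform import Rotation as R
M=R.from_quat(s["orientation"]);print(M.as_matrix().round(3))
print("yaw tool x",np.degrees(np.arctan2(*M.as_matrix()[[1,0],0])))
print(M.inv().apply(w2w(p,[(-111,-125,200)])[0]-s["tcp_pos"]).round(4))
E
```

```text
[ 0.67194417 -0.05852981 -0.06200855] -3.5528284678743067
[[  0.9  -0.4]
 [ -0.3  -0.5]
 [  1.1  -0.3]
 [ -0.2  -0.4]
 [  1.8  -0.6]
 [ -1.2  -0.3]
 [  0.2  -0.1]
 [-16.5  14.4]
 [  0.6   0.6]
 [ -0.6  -0.5]
 [ -1.8  -2.1]]
[[ 0.5536 -0.1734  0.152 ]
 [ 0.555  -0.1515  0.154 ]
 [ 0.5661  0.0282  0.154 ]
 [ 0.5728  0.0388  0.168 ]]
[[ 0.949  0.314 -0.   ]
 [ 0.314 -0.949  0.002]
 [ 0.    -0.002 -1.   ]]
yaw tool x 18.324707814265622
[ 0.4699 -0.2329  0.031 ]
```

Call:
{"op": "step_arm", "data": {
  "series": [
    {"offset":[0.034,-0.017,0],"roll":3},
    {"offset":[0.067,-0.033,0],"roll":6},
    {"offset":[0.1,-0.05,0],"roll":9},
    {"offset":[0.134,-0.067,0],"roll":12},
    {"offset":[0.168,-0.083,0],"roll":15},
    {"offset":[0.2,-0.1,0],"roll":18},
    {"offset":[0.235,-0.117,0],"roll":20},
    {"offset":[0.268,-0.133,0],"roll":21.9}
  ],
  "fingers": 0
}}

```text
t: 0.77
tcp_pos: [0.3941, -0.3335, 0.231]
orientation: [0.999, -0.032, -0.0, -0.0]
ft_force: [-0.1, -1.1, -0.2]
gripper_width: -0.001
finger_force: 0.0
```

```bash
cat >> h.py <<'E'
from scipy.spatial.transform import Rotation as R
def rep(X=None):
    p=np.load("p.npy");s=state();M=R.from_quat(s["orientation"])
    d=s["tcp_pos"]-[p[0],p[1],0];c,q=np.cos(p[2]),np.sin(p[2])
    print("t",round(s["t"],2),"tcp in well",(1000*np.array([c*d[0]+q*d[1],-q*d[0]+c*d[1],d[2]])).round(1),"yaw err",np.degrees(np.arctan2(*M.as_matrix()[[1,0],0])-p[2]).round(2),"F",s["ft_force"].round(1),"g",round(s["gripper_width"],3))
    if X: print("offset",M.inv().apply(w2w(p,[X])[0]-s["tcp_pos"]).round(4))
E
python3 -c "
from h import *
rep((-111,-125,190))"
```

```text
t 0.77 tcp in well [-260.2 -291.6  231. ] yaw err -0.14 F [-0.1 -1.1 -0.2] g -0.001
offset [ 0.1489 -0.1669  0.0411]
```

Call:
{"op": "step_arm", "data": {
  "series": [
    {"offset":[0.025,-0.028,0],"roll":0},
    {"offset":[0.05,-0.056,0],"roll":0},
    {"offset":[0.075,-0.084,0],"roll":0},
    {"offset":[0.1,-0.112,0.005],"roll":0},
    {"offset":[0.125,-0.14,0.015],"roll":0},
    {"offset":[0.149,-0.167,0.028],"roll":0},
    {"offset":[0.149,-0.167,0.041],"roll":0},
    {"offset":[0.149,-0.167,0.041],"roll":0}
  ]
}}

```text
t: 1.43
tcp_pos: [0.5518, -0.1753, 0.1871]
orientation: [1.0, -0.029, -0.003, -0.001]
ft_force: [-1.5, 0.1, -0.8]
gripper_width: -0.003
finger_force: 0.0
```

```bash
python3 - <<'E'
from h import *
import cv2
rep((-111,-125,160))
i=grab_frame("side")[:,:,::-1][200:360,280:480];j=grab_frame("wrist")[:,:,::-1]
cv2.imwrite("pics/s2.png",np.vstack([cv2.resize(i,None,fx=2,fy=2,interpolation=2)[:,:400],cv2.resize(j,(400,280))]))
E
```

```text
t 1.43 tcp in well [-112.7 -124.   187.1] yaw err 0.19 F [-1.5  0.1 -0.8] g -0.003
offset [0.0018 0.001  0.0271]
```

View pics/s2.png

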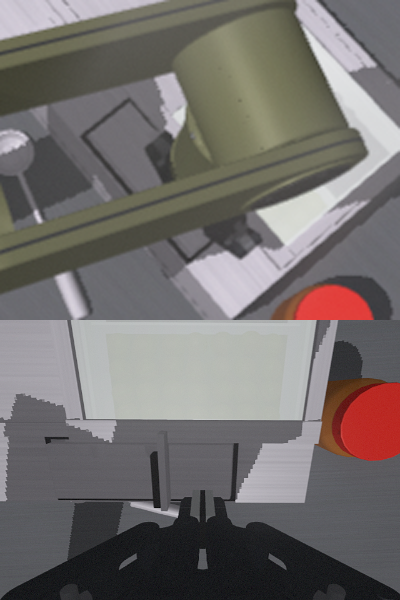

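The wrist view shows the closed fingertips (203,490) over the bar just behind the tab (163,470). Nothing is touching, so I'm descending.

Call:
{"op": "step_arm", "data": {
  "series": [
    {"offset":[0.001,0,0.01],"roll":0},
    {"offset":[0.001,0,0.02],"roll":0},
    {"offset":[0.001,0,0.027],"roll":0},
    {"offset":[0.001,0,0.03],"roll":0},
    {"offset":[0.001,0,0.03],"roll":0},
    {"offset":[0.001,0,0.03],"roll":0}
  ]
}}

```text
t: 2.03
tcp_pos: [0.5532, -0.1784, 0.1601]
orientation: [1.0, -0.032, -0.0, -0.0]
ft_force: [1.0, 0.3, -0.1]
gripper_width: 0.001
finger_force: 0.0
```

```bash
python3 - <<'E'
from h import *
import cv2
rep((-111,-125,144))
p=np.load("p.npy")
W=[(-130,-100,174),(-66,-100,174),(-111,-125,152),(-131,-150,152),(-131,0,152)]
print(proj("wrist",w2w(p,W)).round(0), proj("wrist",state()["tcp_pos"]).round(0))
j=grab_frame("wrist")[:,:,::-1]
cv2.imwrite("pics/w3.png",cv2.resize(j[160:460,60:460],None,fx=2,fy=2,interpolation=2))
E
```

```text
t 2.03 tcp in well [-111.1 -127.   160.1] yaw err -0.07 F [ 1.   0.3 -0.1] g 0.001
offset [ 0.0001 -0.002   0.0161]
[[258. 369.]
 [248. 217.]
 [319. 302.]
 [373. 341.]
 [ 53. 341.]] [[323. 311.]]
```

View pics/w3.png

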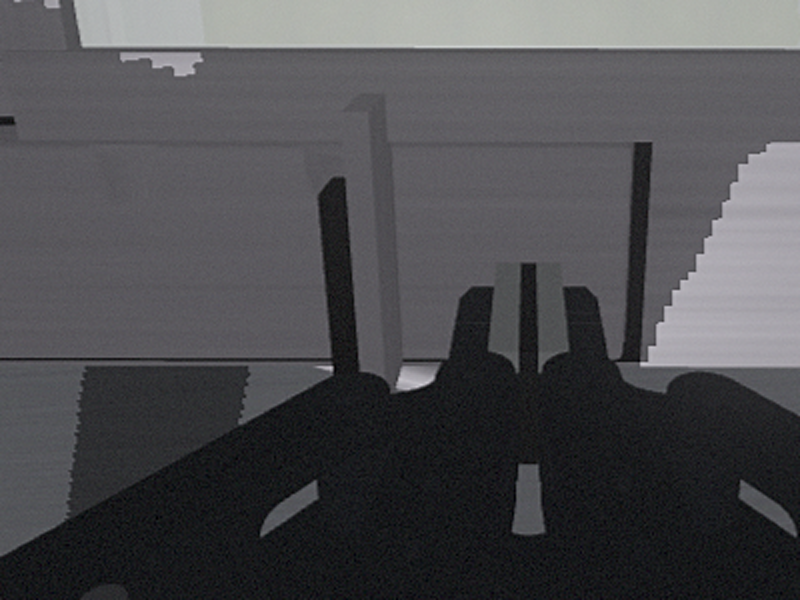

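The wrist view matches the predictions: the tab's rear edge is at about (390,250) in the crop, the fingertips at (528,300), and the bar's end gap at (640,250). Now pressing the bar.

Call:
{"op": "step_arm", "data": {
  "series": [
    {"offset":[0,-0.001,0.004],"roll":0},
    {"offset":[0,-0.001,0.007],"roll":0},
    {"offset":[0,-0.001,0.01],"roll":0},
    {"offset":[0,-0.001,0.012],"roll":0},
    {"offset":[0,-0.001,0.014],"roll":0},
    {"offset":[0,-0.001,0.016],"roll":0},
    {"offset":[0,-0.001,0.016],"roll":0},
    {"offset":[0,-0.001,0.016],"roll":0}
  ]
}}

```text
t: 2.75
tcp_pos: [0.5537, -0.1771, 0.1453]
orientation: [1.0, -0.031, 0.0, 0.0]
ft_force: [-1.6, -0.4, 8.7]
gripper_width: -0.004
finger_force: 4.0
```

```bash
python3 -c "
from h import *
rep((-111,-114.5,144))"
```

```text
t 2.75 tcp in well [-110.6 -125.7  145.3] yaw err -0.01 F [-1.6 -0.4  8.7] g -0.004
offset [-0.0004 -0.0112  0.0013]
```

Call:
{"op": "step_arm", "data": {
  "series": [
    {"offset":[0,0,0.0015],"roll":0},
    {"offset":[0,0,0.0015],"roll":0},
    {"offset":[0,-0.003,0.0015],"roll":0},
    {"offset":[0,-0.006,0.0015],"roll":0},
    {"offset":[0,-0.009,0.0015],"roll":0},
    {"offset":[0,-0.011,0.0015],"roll":0},
    {"offset":[0,-0.013,0.0015],"roll":0},
    {"offset":[0,-0.015,0.0015],"roll":0}
  ]
}}

```text
t: 3.42
tcp_pos: [0.5564, -0.1649, 0.1449]
orientation: [1.0, -0.031, 0.002, 0.003]
ft_force: [-0.7, -6.0, 8.4]
gripper_width: 0.001
finger_force: 4.2
```

```bash
python3 -c "
from h import *
rep((-111,-50,144))"
```

```text
t 3.42 tcp in well [-108.7 -113.3  144.9] yaw err 0.01 F [-0.7 -6.   8.4] g 0.001
offset [-0.0023 -0.0633  0.0006]
```

Call:
{"op": "step_arm", "data": {
  "series": [
    {"offset":[-0.001,0,0.001],"roll":0},
    {"offset":[-0.001,-0.002,0.001],"roll":0},
    {"offset":[-0.001,-0.004,0.001],"roll":0},
    {"offset":[-0.002,-0.006,0.001],"roll":0},
    {"offset":[-0.002,-0.008,0.001],"roll":0},
    {"offset":[-0.002,-0.01,0.001],"roll":0}
  ]
}}

```text
t: 3.92
tcp_pos: [0.5563, -0.1557, 0.1444]
orientation: [1.0, -0.031, 0.004, 0.004]
ft_force: [-0.2, -7.7, 8.7]
gripper_width: -0.004
finger_force: 5.2
```

```bash
python3 -c "
from h import *
rep((-111,-50,144))"
```

```text
t 3.92 tcp in well [-109.4 -104.1  144.4] yaw err 0.01 F [-0.2 -7.7  8.7] g -0.004
offset [-0.0016 -0.0541 -0.    ]
```

Call:
{"op": "step_arm", "data": {
  "series": [
    {"offset":[0,-0.004,0.0005],"roll":0},
    {"offset":[-0.001,-0.008,0.0005],"roll":0},
    {"offset":[-0.001,-0.012,0.0005],"roll":0},
    {"offset":[-0.001,-0.016,0.0005],"roll":0},
    {"offset":[-0.001,-0.02,0.0005],"roll":0},
    {"offset":[-0.001,-0.024,0.0005],"roll":0},
    {"offset":[-0.001,-0.028,0.0005],"roll":0},
    {"offset":[-0.001,-0.032,0.0005],"roll":0}
  ]
}}

```text
t: 4.58
tcp_pos: [0.5576, -0.1234, 0.144]
orientation: [1.0, -0.031, 0.004, 0.003]
ft_force: [1.5, -8.0, 9.2]
gripper_width: -0.004
finger_force: 5.4
```

```bash
python3 - <<'E'
from h import *
import cv2
rep((-111,-38,144))
p=np.load("p.npy")
print(proj("wrist",w2w(p,[(-66,y,174) for y in(-80,-70,-60,-50)])).round(0))
j=grab_frame("wrist")[:,:,::-1]
cv2.imwrite("pics/w4.png",cv2.resize(j[160:460,60:460],None,fx=2,fy=2,interpolation=2))
E
```

```text
t 4.58 tcp in well [-110.1  -71.9  144. ] yaw err 0.01 F [ 1.5 -8.   9.2] g -0.004
offset [-0.0009 -0.0339 -0.0002]
[[349. 231.]
 [318. 231.]
 [287. 231.]
 [255. 231.]]
```

View pics/w4.png

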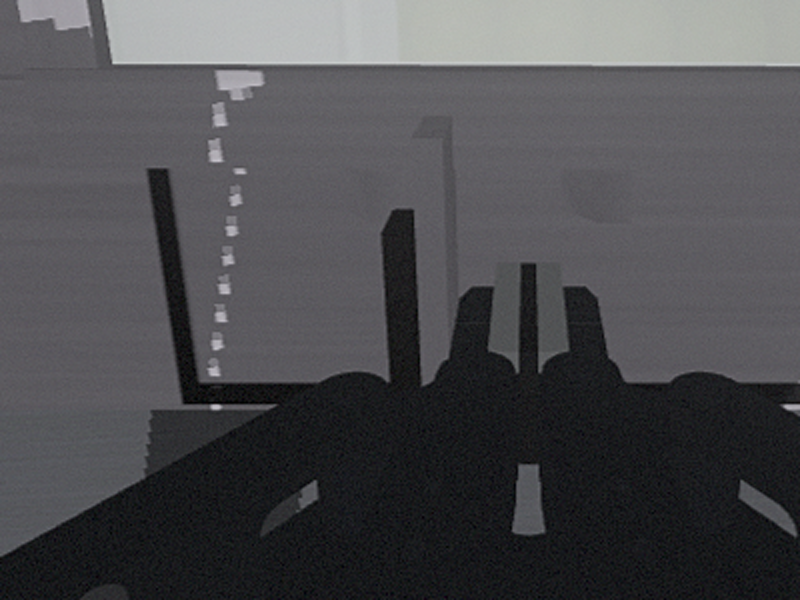

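The cover is following: the tab's rear edge is at about (452,120) in the crop, or 0.04 m moved, and the bar is down 8 mm. Pushing on past tooth 2.

Call:
{"op": "step_arm", "data": {
  "series": [
    {"offset":[0,-0.004,0],"roll":0},
    {"offset":[0,-0.008,0],"roll":0},
    {"offset":[-0.001,-0.013,0],"roll":0},
    {"offset":[-0.001,-0.018,0],"roll":0},
    {"offset":[-0.001,-0.023,0],"roll":0},
    {"offset":[-0.001,-0.028,0],"roll":0},
    {"offset":[-0.001,-0.033,0],"roll":0},
    {"offset":[-0.001,-0.037,0],"roll":0}
  ]
}}

```text
t: 5.3
tcp_pos: [0.5588, -0.086, 0.1439]
orientation: [1.0, -0.031, 0.004, 0.003]
ft_force: [1.1, -7.3, 9.0]
gripper_width: 0.001
finger_force: 5.4
```

```bash
python3 - <<'E'
from h import *
import cv2
rep((-111,-38,161))
p=np.load("p.npy")
print(proj("wrist",w2w(p,[(-66,y,174) for y in(-40,-30,-20)])).round(0))
j=grab_frame("wrist")[:,:,::-1]
cv2.imwrite("pics/w5.png",cv2.resize(j[160:460,60:460],None,fx=2,fy=2,interpolation=2))
E
```

```text
t 5.3 tcp in well [-111.2  -34.4  143.9] yaw err 0.02 F [ 1.1 -7.3  9. ] g 0.001
offset [ 0.0003  0.0037 -0.0171]
[[341. 228.]
 [310. 228.]
 [278. 228.]]
```

View pics/w5.png

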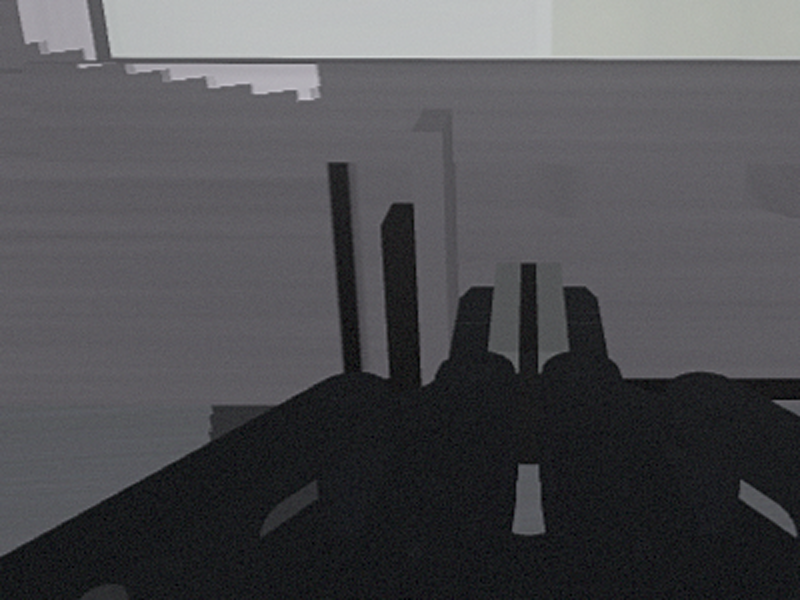

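The tab is now at about y -22 (cover 0.078), past both teeth. I'll back off a little, lift so the bar springs up, then push on above the bar.

Call:
{"op": "step_arm", "data": {
  "series": [
    {"offset":[0,0.003,0],"roll":0},
    {"offset":[0,0.006,0],"roll":0},
    {"offset":[0,0.007,-0.003],"roll":0},
    {"offset":[0,0.007,-0.007],"roll":0},
    {"offset":[0,0.007,-0.011],"roll":0},
    {"offset":[0,0.007,-0.015],"roll":0},
    {"offset":[0,0.007,-0.018],"roll":0},
    {"offset":[0,0.007,-0.018],"roll":0}
  ]
}}

```text
t: 6.02
tcp_pos: [0.5548, -0.0901, 0.1595]
orientation: [1.0, -0.031, -0.0, 0.0]
ft_force: [1.5, 0.2, -0.2]
gripper_width: -0.001
finger_force: 0.0
```

```bash
python3 -c "
from h import *
rep((-111,66,160))"
```

```text
t 6.02 tcp in well [-114.9  -38.8  159.5] yaw err -0.02 F [ 1.5  0.2 -0.2] g -0.001
offset [ 0.0039 -0.1048 -0.0005]
```

Call:
{"op": "step_arm", "data": {
  "series": [
    {"offset":[0.002,-0.004,0],"roll":0},
    {"offset":[0.003,-0.008,0],"roll":0},
    {"offset":[0.003,-0.013,0],"roll":0},
    {"offset":[0.003,-0.018,0],"roll":0},
    {"offset":[0.003,-0.023,0],"roll":0},
    {"offset":[0.003,-0.028,0],"roll":0},
    {"offset":[0.003,-0.034,0],"roll":0},
    {"offset":[0.003,-0.04,0],"roll":0}
  ]
}}

```text
t: 6.68
tcp_pos: [0.5603, -0.0496, 0.1591]
orientation: [1.0, -0.031, -0.0, 0.0]
ft_force: [-1.3, -1.6, -1.9]
gripper_width: -0.001
finger_force: 0.9
```

Call:
{"op": "step_arm", "data": {
  "series": [
    {"offset":[0,-0.006,0],"roll":0},
    {"offset":[0,-0.012,0],"roll":0},
    {"offset":[0,-0.018,0],"roll":0},
    {"offset":[0,-0.024,0],"roll":0},
    {"offset":[0,-0.03,0],"roll":0},
    {"offset":[0,-0.036,0],"roll":0},
    {"offset":[0,-0.041,0],"roll":0},
    {"offset":[0,-0.045,0],"roll":0}
  ]
}}

```text
t: 7.35
tcp_pos: [0.5633, -0.0046, 0.1594]
orientation: [1.0, -0.031, 0.0, -0.0]
ft_force: [0.0, -2.1, -1.0]
gripper_width: -0.001
finger_force: 0.9
```

```bash
python3 - <<'E'
from h import *
import cv2
rep((-111,66,160))
p=np.load("p.npy")
print(proj("wrist",w2w(p,[(-66,y,174) for y in(50,60,70)])).round(0))
j=grab_frame("wrist")[:,:,::-1]
cv2.imwrite("pics/w6.png",cv2.resize(j[160:460,60:460],None,fx=2,fy=2,interpolation=2))
E
```

```text
t 7.35 tcp in well [-111.7   47.1  159.4] yaw err -0.01 F [ 0.  -2.1 -1. ] g -0.001
offset [ 0.0007 -0.0189 -0.0006]
[[315. 216.]
 [287. 216.]
 [259. 216.]]
```

View pics/w6.png

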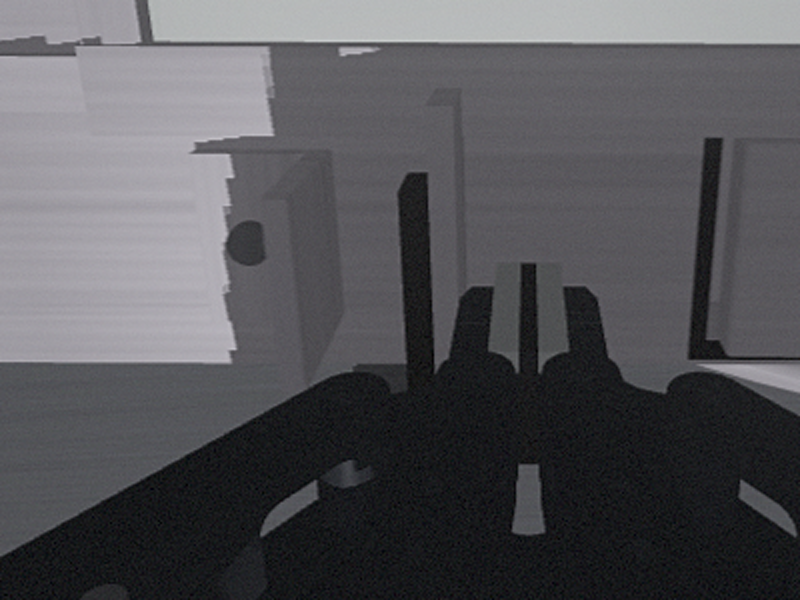

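The bar has sprung back up. The tab at (460,100) is about 20 mm short of the stop. Closing slowly.

Call:
{"op": "step_arm", "data": {
  "series": [
    {"offset":[0,-0.003,0],"roll":0},
    {"offset":[0,-0.006,0],"roll":0},
    {"offset":[0,-0.009,0],"roll":0},
    {"offset":[0,-0.012,0],"roll":0},
    {"offset":[0,-0.014,0],"roll":0},
    {"offset":[0,-0.015,0],"roll":0},
    {"offset":[0,-0.016,0],"roll":0},
    {"offset":[0,-0.016,0],"roll":0}
  ]
}}

```text
t: 8.07
tcp_pos: [0.5645, 0.0109, 0.1594]
orientation: [1.0, -0.031, 0.0, -0.0]
ft_force: [-0.3, -0.5, 0.5]
gripper_width: -0.001
finger_force: 0.3
```

```bash
python3 -c "
from h import *
rep((-111,66,160))"
```

```text
t 8.07 tcp in well [-111.5   62.7  159.4] yaw err -0.02 F [-0.3 -0.5  0.5] g -0.001
offset [ 0.0005 -0.0033 -0.0006]
```

Call:
{"op": "step_arm", "data": {
  "series": [
    {"offset":[0,-0.0005,0],"roll":0},
    {"offset":[0,-0.001,0],"roll":0},
    {"offset":[0,-0.0015,0],"roll":0},
    {"offset":[0,-0.0015,0],"roll":0}
  ]
}}

```text
t: 8.4
tcp_pos: [0.5646, 0.0121, 0.1594]
orientation: [1.0, -0.031, 0.0, -0.0]
ft_force: [0.8, -1.5, 0.4]
gripper_width: 0.002
finger_force: 0.6
```

```bash
python3 -c "
from h import *
rep((-111,66,160))"
```

```text
t 8.4 tcp in well [-111.5   63.9  159.4] yaw err -0.03 F [ 0.8 -1.5  0.4] g 0.002
offset [ 0.0005 -0.0021 -0.0006]
```

Call:
{"op": "step_arm", "data": {
  "series": [
    {"offset":[0,-0.0005,0],"roll":0},
    {"offset":[0,-0.001,0],"roll":0},
    {"offset":[0,-0.0015,0],"roll":0},
    {"offset":[0,-0.0015,0],"roll":0}
  ]
}}

```text
t: 8.73
tcp_pos: [0.5646, 0.0137, 0.1594]
orientation: [1.0, -0.031, 0.0, -0.0]
ft_force: [0.0, -0.6, 1.0]
gripper_width: 0.002
finger_force: 0.6
```

Call:
{"op": "step_arm", "data": {
  "series": [
    {"offset":[0,-0.0005,0],"roll":0},
    {"offset":[0,-0.001,0],"roll":0},
    {"offset":[0,-0.001,0],"roll":0}
  ]
}}

```text
t: 8.98
tcp_pos: [0.5646, 0.0148, 0.1593]
orientation: [1.0, -0.031, 0.0, -0.0]
ft_force: [1.2, -1.1, 0.7]
gripper_width: -0.003
finger_force: 0.6
```

Call:
{"op": "step_arm", "data": {
  "series": [
    {"offset":[0,-0.0005,0],"roll":0},
    {"offset":[0,-0.001,0],"roll":0},
    {"offset":[0,-0.001,0],"roll":0}
  ]
}}

```text
t: 9.23
tcp_pos: [0.5646, 0.0156, 0.1593]
orientation: [1.0, -0.031, 0.0, 0.0]
ft_force: [1.3, -2.2, 0.4]
gripper_width: 0.003
finger_force: 0.9
```

Call:
{"op": "step_arm", "data": {
  "series": [
    {"offset":[0,-0.0005,0],"roll":0},
    {"offset":[0,-0.001,0],"roll":0},
    {"offset":[0,-0.001,0],"roll":0}
  ]
}}

```text
t: 9.48
tcp_pos: [0.5646, 0.0157, 0.1593]
orientation: [1.0, -0.031, -0.0, 0.001]
ft_force: [0.9, -5.2, 0.8]
gripper_width: 0.002
finger_force: 2.6
```

The TCP has stalled and the force is up to 5 N, so the cover is at the stop. Backing off and lifting clear.

Call:
{"op": "step_arm", "data": {
  "series": [
    {"offset":[0,0.003,0],"roll":0},
    {"offset":[0,0.01,0],"roll":0},
    {"offset":[0,0.015,-0.005],"roll":0},
    {"offset":[0,0.015,-0.02],"roll":0},
    {"offset":[0,0.015,-0.04],"roll":0},
    {"offset":[0,0.015,-0.07],"roll":0},
    {"offset":[-0.02,0.03,-0.1],"roll":0},
    {"offset":[-0.02,0.03,-0.1],"roll":0}
  ]
}}

```text
t: 10.15
tcp_pos: [0.5433, -0.0136, 0.2654]
orientation: [0.999, -0.031, 0.004, 0.001]
ft_force: [-0.5, 0.2, 0.4]
gripper_width: 0.002
finger_force: 0.0
```

Call:
{"op": "step_arm", "data": {
  "series": [
    {"offset":[-0.02,0.035,0],"roll":0},
    {"offset":[-0.04,0.07,0],"roll":0},
    {"offset":[-0.06,0.105,0],"roll":0},
    {"offset":[-0.08,0.14,0],"roll":0},
    {"offset":[-0.1,0.175,0],"roll":0},
    {"offset":[-0.12,0.21,0],"roll":0},
    {"offset":[-0.12,0.21,0],"roll":0}
  ]
}}

```text
t: 10.73
tcp_pos: [0.4058, -0.2193, 0.2594]
orientation: [0.999, -0.035, -0.001, 0.002]
ft_force: [-0.3, 0.7, 0.5]
gripper_width: -0.006
finger_force: 0.0
```

```bash
python3 - <<'E'
from h import *
import cv2
rep()
i=grab_frame("side")[:,:,::-1][100:400,220:520];j=grab_frame("top")[:,:,::-1][120:300,190:510]
cv2.imwrite("pics/f.png",np.hstack([cv2.resize(i,(400,400)),cv2.resize(j,(400,225),interpolation=2).copy() if 0 else cv2.copyMakeBorder(cv2.resize(j,(400,225)),0,175,0,0,0)]))
E
```

```text
t 10.73 tcp in well [-255.7 -177.   259.4] yaw err -0.41 F [-0.3  0.7  0.5] g -0.006
```

View pics/f.png

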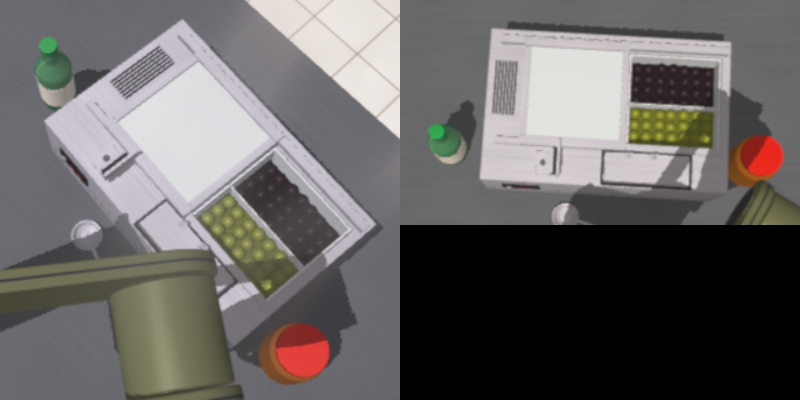

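The cover is fully open with the tab at the stop (560,155 in the top view). The bar is up, and the jar, bottle and spoon are where they were.

```bash
python3 -c "
from rig import *
print(finish_job())"
```

```text
the job is handed in; nothing more can be done
None
```

The olive well's cover is open against its stop and the catch bar has sprung back up. The jar, bottle and spoon look undisturbed, the arm is clear, and the job was handed in at about 11 s of the 35 s allowed.

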